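# Fetch the pigment tin from behind the paint bottles

### The job

The squat green-lidded tin on the paint rack is hemmed in by three tall paint bottles: first stand all three bottles on the black rubber mat, then take out the tin and set it down fully on the white coaster while the bottles wait on the mat. After that, put every bottle back fully on the pad of its own colour. Keep the bottles and the tin upright all the time and do not shift the freshly painted steel fish.

Things in the scene. Friction and masses are not known exactly. Their poses are not given: they have to be found in the camera images.
- bottle_purple: Loose purple paint bottle with a black cap and a white label band, upright: straight round body 38 mm in diameter up to 82 mm, a short shoulder to 92 mm, cap 20 mm in diameter up to 110 mm, about 0.13 kg. Starts standing in the middle of the purple pad. Origin: centre of its underside, z up its axis.
- bottle_yellow: Loose yellow paint bottle with a black cap and a white label band, upright: straight round body 38 mm in diameter up to 82 mm, a short shoulder to 92 mm, cap 20 mm in diameter up to 110 mm, about 0.13 kg. Starts standing in the middle of the yellow pad. Origin: centre of its underside, z up its axis.
- bottle_blue: Loose blue paint bottle with a black cap and a white label band, upright: straight round body 38 mm in diameter up to 82 mm, a short shoulder to 92 mm, cap 20 mm in diameter up to 110 mm, about 0.13 kg. Starts standing in the middle of the blue pad. Origin: centre of its underside, z up its axis.
- tin: Loose squat tin, bare metal, green lid, 54 mm diameter, 36 mm high, 0.16 kg, on the rack's plywood board (top 10 mm above the table). Pads with bottles lie 58 mm from it (centres): left, right, front. Behind it a rail, 34 mm above the table, starts 40 mm from its centre, parallel to the line through the left and right pads. Origin: centre of its underside.
- pad_purple: Fixed purple round pad, 60 mm in diameter, 3 mm thick, on the rack's board; the place of the purple bottle. The three pads swap places between starts. Origin: centre of its underside (10 mm above the table), z up; its top is 3 mm higher.
- pad_yellow: Fixed yellow round pad, 60 mm in diameter, 3 mm thick, on the rack's board; the place of the yellow bottle. The three pads swap places between starts. Origin: centre of its underside (10 mm above the table), z up; its top is 3 mm higher.
- pad_blue: Fixed blue round pad, 60 mm in diameter, 3 mm thick, on the rack's board; the place of the blue bottle. The three pads swap places between starts. Origin: centre of its underside (10 mm above the table), z up; its top is 3 mm higher.
- mat: Fixed black rubber mat lying flat on the table to one side of the rack (left or right), 260 mm along its own x, 140 mm along its own y, 4 mm thick: the empty side area for the bottles. Origin: centre of its underside, on the table, z up.
- coaster: Fixed round white ceramic coaster, 80 mm in diameter, 5 mm thick, flat on the table on the other side of the rack from the mat; the place for the tin. Origin: centre of its underside, on the table, z up.
- fish: Bystander: loose flat fish cut from 5 mm steel plate, about 145 mm long and 60 mm wide, freshly painted teal with copper tail fins, lying flat on the table with its middle about 140 to 170 mm beyond the coaster (farther from the robot). Origin: on the table under about the middle of the fish; its y axis points to the head.
Things that resemble listed ones, but are neither listed nor needed, are in the scene too. Of the things that look like the tin, the middle-sized one is meant.

How it is judged (in metres and radians):
On the way, in this order (a step that is already met when the one before it is completed fails the run):
1. all three bottles stand released on the mat (x of bottle_purple in the frame of mat between -0.125 and 0.125 m and y of bottle_purple in the frame of mat between -0.065 and 0.065 m and z of bottle_purple in the frame of mat between 0 and 0.01 m and angle between each of bottle_purple, bottle_yellow, bottle_blue's own z axis and vertical below 0.12 rad and linear speed of each of bottle_purple, bottle_yellow, bottle_blue below 0.03 m/s and contact force between each of bottle_purple, bottle_yellow, bottle_blue and the fingers below 0.2 N and x of bottle_yellow in the frame of mat between -0.125 and 0.125 m and y of bottle_yellow in the frame of mat between -0.065 and 0.065 m and z of bottle_yellow in the frame of mat between 0 and 0.01 m and x of bottle_blue in the frame of mat between -0.125 and 0.125 m and y of bottle_blue in the frame of mat between -0.065 and 0.065 m and z of bottle_blue in the frame of mat between 0 and 0.01 m), for 0.2 s.
2. the tin stands released on the coaster while the three bottles are still on the mat (all of step 1 and horizontal distance between tin and coaster below 0.015 m and z of tin in the frame of coaster between 0.001 and 0.01 m and angle between tin's own z axis and vertical below 0.12 rad and linear speed of tin below 0.03 m/s and contact force between tin and the fingers below 0.2 N), for 0.2 s.
At the end, for the whole second after the job is handed in: Each bottle stands upright (within 0.12 rad) on the pad of its own colour, centre within 13 mm of the pad's centre; the tin stands upright on the coaster, centre within 15 mm of the coaster's centre; all are released and at rest; the fish has moved less than 15 mm (horizontal distance between bottle_purple and pad_purple below 0.013 m and z of bottle_purple in the frame of pad_purple between -0.001 and 0.008 m and angle between each of bottle_purple, bottle_yellow, bottle_blue, tin's own z axis and vertical below 0.12 rad and linear speed of each of bottle_purple, bottle_yellow, bottle_blue, tin below 0.03 m/s and contact force between each of bottle_purple, bottle_yellow, bottle_blue, tin and the fingers below 0.2 N and horizontal distance between bottle_yellow and pad_yellow below 0.013 m and z of bottle_yellow in the frame of pad_yellow between -0.001 and 0.008 m and horizontal distance between bottle_blue and pad_blue below 0.013 m and z of bottle_blue in the frame of pad_blue between -0.001 and 0.008 m and horizontal distance between tin and coaster below 0.015 m and z of tin in the frame of coaster between 0.001 and 0.01 m and distance of fish from where it was at the start of the episode below 0.015 m); the robot touches nothing.
It fails at once if a bottle or the tin is tipped by more than 0.6 rad (angle between any of bottle_purple, bottle_yellow, bottle_blue, tin's own z axis and vertical above 0.6 rad).
It fails at once if the painted fish is shifted by more than 15 mm (distance of fish from where it was at the start of the episode above 0.015 m).
It also fails if it takes over 144 s, if anything falls off the work surface, if the arm or the gripper's body presses on something with over 40 N, if the wrist force passes 120 N, or if a joint passes its speed limit or range.

### The arm

A 6-joint arm with a two-finger parallel gripper is mounted at the origin on the work surface. World frame = base frame: x ahead of the robot, y to its left, z up, the work surface at z = 0. Lengths are in m, angles in degrees, forces in N, time in s.
With the tool pointing down it reaches from about 0.425 to 0.95 m from the base axis. Payload 14.7 kg.
Tool frame: the origin (TCP) lies midway between the tips of the shut fingers; the grasp point (between the pads) lies 19 mm behind it (env.tcp_to_grasp is the distance from the TCP to the grasp point, in m); z points along the fingers, y is the line along which they close (so a half turn about z gives the same grasp; the last joint's range is limited). The gripper opens to 85 mm and grips with 20 to 120 N. Pads are 22 mm wide; open, the fingers measure 114 mm over their backs; the gripper's body (76 mm by 85 mm) begins 54 mm behind the grasp point. The pads swing forward as they close: fully open they stand 13 mm farther back than shut.
Start: joints at [-70.909, 27.513, 91.461, -0, 61.026, -2.67], TCP at [0.241, -0.604, 0.231] pointing down, gripper open.
Joint ranges: [-157.49, 157.49], [-46.99, 117.5], [13.45, 153.17], [-89.5, 269.5], [5.16, 153.95], [-167.48, 167.48]. Speed limits (degrees/s): [108.29, 108.29, 136.94, 172.46, 172.46, 172.46].

### API

Orientations are given as a 3x3 rotation matrix whose columns are the frame's x, y, z axes.
In Python, from station import env, camera, camera_model, job gives the robot as it stands. The module is installed in compiled form; this text tells all that it offers.
- The arm moves only by the tool carry_out, never from a script. Its argument "plan" is a list of rows, each a list of 3 entries, a list of its own where there are three numbers: the shift along the tool's x, y, z in cm, then the turn, a rotation vector about the tool's x, y, z in degrees, then the closure in counts, from 0 (fully open) to 255 (shut). A call has 1 to 5 rows; each row is the pose to reach, as a shift and turn from the pose commanded when the call began, along the tool's axes at that moment; what a row does not reach only later rows make up. A row lasts 1/8 s, in which the tool goes at most 62.5 mm and 10.7 degrees, less where a joint would pass 70% of its speed; a pose out of reach is approached as far as the arm can. A call with a gripper value outside its range is refused whole. The fingers move at their own pace and stop on an object; "grip_force" is the grip in N (left out, the last holds). Time passes only in rows, so rows that repeat a pose let the fingers close. It gives the time, the measured TCP pose, the force, the opening and the grip force at its end, in the units of the state.
- env.sense(): the state, without advancing time (a new reading comes with each control period).
- camera(name): name is "scene" or "top" or "wrist"; returns (picture, depth): 384x512x3 uint8, red, green, blue; 384x512 float32, m along the optical axis (not along the pixel's ray), 0 where there is no reading.
- camera_model(name): a dict with "fx", "fy", "cx", "cy" (pixels), "rvec" (rotation vector, rad) and "tvec" (3), from world to camera coordinates, as OpenCV has them. Camera axes: x right, y down, z forward; pixel columns grow to the right and rows downward; lengths in m; the calibration is good to about 2 mm. A picture is of the moment at which its call begins: read the wrist's pose just before it. camera_model takes no time and is no camera call; for the wrist camera it gives the pose at the moment of the call.
- job.job_done(): hands the job in; it is judged then, once.
The state is a dict: "t": time; "joints": joint angles; "joint_velocities": joint speeds; "joint_efforts": joint torques, N m; "tool_pos": TCP position; "eef_rot": TCP orientation; "contact_force": force on the tool from outside, world axes, zero at the start; "moment": the same for the moment, N m; "finger_gap": finger opening in m; "grip_force": force on a finger pad.
Only numpy, scipy, OpenCV 4.12 (cv2) and the standard library are available. Lean on these libraries where they do the work, as an engineer would, in place of code of your own. Each camera call takes 0.05 s, during which the arm holds its last target. There are 200 camera calls.

## Working session

There is one attempt and no reset: what is moved stays moved. The work goes in short steps, Python scripts to look and compute and a tool call to move; the robot and the scene stay as the last step left them, time stands still between calls to the robot, and variables do not carry over. Pictures are saved under pics/ and viewed, at most 14 in all, crops included, and the job is handed in when it is done.

Besides the shell and the picture viewer there is one more tool, called after ">>>" by a JSON object that holds its "fn" and its "kwargs", one argument or row to a line. carry_out: Moves the arm, as the interface text tells. Its arguments: {"type":"object","properties":{"plan":{"type":"array"},"grip_force":{"type":"number"}},"required":["plan"]}

```bash
mkdir -p pics
python3 - <<'E'
from station import env,camera,camera_model
import cv2,numpy as np
s=env.sense();print({k:np.round(v,3).tolist() for k,v in s.items()})
for n in("top","scene"):
    p,d=camera(n);cv2.imwrite(f"pics/{n}0.png",p[...,::-1]);np.savez(f"pics/{n}0.npz",p=p,d=d);print(n,camera_model(n))
E
```

```text
{'t': 0.0, 'joints': [-70.91, 27.55, 91.494, 0.001, 61.026, -2.669], 'joint_velocities': [0.046, -0.032, -0.027, 0.126, -0.08, -0.078], 'joint_efforts': [-0.001, -95.065, -43.019, -0.0, 0.012, 0.0], 'tool_pos': [0.241, -0.603, 0.231], 'eef_rot': [[0.929, 0.371, -0.0], [0.371, -0.929, 0.001], [0.0, -0.001, -1.0]], 'contact_force': [1.312, -0.395, -0.204], 'moment': [-0.001, 0.035, -0.024], 'grip_force': 0.0, 'finger_gap': 0.085}
top {'fx': 462.9446336856895, 'fy': 462.9446336856895, 'cx': 251.17195010229528, 'cy': 192.02875644568905, 'rvec': array([ 2.19309583, -2.17246692,  0.11207995]), 'tvec': array([-0.02608753,  0.55401684,  0.97796517])}
scene {'fx': 365.4710270116365, 'fy': 365.4710270116365, 'cx': 260.56486595590184, 'cy': 193.098151142063, 'rvec': array([ 2.34196475,  0.55143909, -0.20941318]), 'tvec': array([-0.50201262, -0.13879466,  1.0298961 ])}
```

View pics/top0.png

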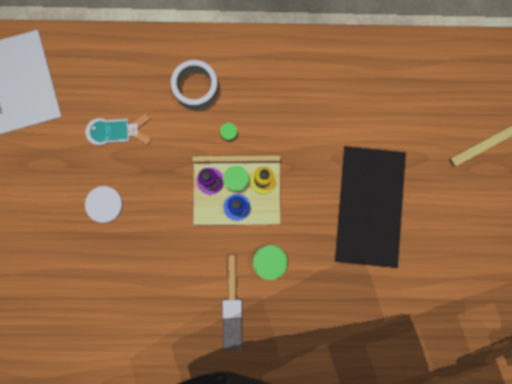

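View pics/scene0.png

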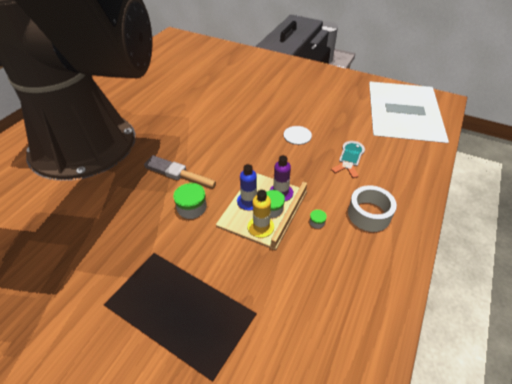

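Top view: the rack has purple at (210,180), yellow at (263,179), blue at (237,207), and the tin at (236,178). The coaster is at (103,204), the mat at (371,207) and the fish at (115,131). Green decoys are at (228,131) and (270,262), with a brush at (232,310). Next I'll measure.

```bash
cat > h.py <<'E'
import numpy as np,cv2
from station import env,camera,camera_model
def plane(n,uv,z,m=None):
    m=m or camera_model(n);K=np.array([[m['fx'],0,m['cx']],[0,m['fy'],m['cy']],[0,0,1]])
    R=cv2.Rodrigues(m['rvec'])[0];C=-R.T@m['tvec']
    uv=np.atleast_2d(np.float64(uv));r=np.c_[uv,np.ones(len(uv))]@np.linalg.inv(K).T@R
    return C+r*((z-C[2])/r[:,2])[:,None]
def hsv(p): return cv2.cvtColor(p,cv2.COLOR_RGB2HSV)
def blobs(mask,amin=20):
    cs=cv2.findContours(mask.astype(np.uint8),cv2.RETR_EXTERNAL,cv2.CHAIN_APPROX_NONE)[0]
    return [c for c in cs if cv2.contourArea(c)>amin]
E
python3 - <<'E'
from h import *
f=np.load('pics/top0.npz');p,d=f['p'],f['d'];H=hsv(p).astype(int);h,s,v=H[...,0],H[...,1],H[...,2]
np.set_printoptions(precision=4,suppress=True)
m=camera_model('top');R=cv2.Rodrigues(m['rvec'])[0];print('cam',-R.T@m['tvec'])
def show(name,mask,z,a=20):
    for c in blobs(mask,a):
        (x,y),(w,hh),ang=cv2.minAreaRect(c);
        cir=cv2.minEnclosingCircle(c)
        M=cv2.moments(c);cen=(M['m10']/M['m00'],M['m01']/M['m00'])
        print(name,np.round(cen,1),'rect',round(w,1),round(hh,1),round(ang,1),'W',plane('top',cen,z)[0][:2],'rectW',plane('top',(x,y),z)[0][:2])
        if name in('mat','rack'):print(plane('top',cv2.boxPoints(cv2.minAreaRect(c)),z)[:,:2])
show('green',(h>50)&(h<70)&(s>150)&(v>100),.046)
roi=np.zeros(h.shape,bool);roi[150:235,185:290]=1
show('purple',(h>130)&(h<160)&(s>100)&roi,.013)
show('yellow',(h>22)&(h<32)&(s>200)&(v>150)&roi,.013)
show('blue',(h>108)&(h<128)&(s>150)&roi,.013)
show('cap',(v<50)&roi,.123,8)
big=np.zeros(h.shape,bool);big[135:275,325:415]=1
show('mat',(v<25)&big,.004,500)
show('rack',(h>18)&(h<34)&(s>70)&(s<150)&(v>180)&roi,.010,200)
c=np.zeros(h.shape,bool);c[180:230,75:130]=1
show('coaster',(s<60)&(v>150)&c,.005,200)
# stereo check with depth for caps
for uv in[(207,175),(264,174),(237,206),(236,178),(103,204),(371,207)]:
    z=d[uv[1],uv[0]]; print(uv,z, (( -R.T@m['tvec'])+ R.T@(np.array([(uv[0]-m['cx'])/m['fx'],(uv[1]-m['cy'])/m['fy'],1])*z)))
r=cv2.resize(p[145:235,180:295],None,fx=6,fy=6,interpolation=cv2.INTER_CUBIC);cv2.imwrite('pics/rack.png',r[...,::-1])
E
```

```text
cam [ 0.4655 -0.0071  1.0234]
purple [209.7 180.6] rect 24.0 23.0 90.0 W [0.5794 0.0702] rectW [0.5786 0.0706]
blue [236.6 206.7] rect 23.0 23.0 90.0 W [0.5228 0.0106] rectW [0.5232 0.0108]
rack [209.1 198.4] rect 36.0 26.8 12.1 W [0.5405 0.071 ] rectW [0.542  0.0684]
[[0.5211 0.1127]
 [0.5789 0.1015]
 [0.563  0.0239]
 [0.5053 0.0354]]
rack [267.5 194. ] rect 41.0 32.0 90.0 W [ 0.5516 -0.0571] rectW [ 0.568  -0.0448]
[[ 0.6131 -0.0091]
 [ 0.6139 -0.0799]
 [ 0.5232 -0.0802]
 [ 0.5225 -0.01  ]]
coaster [102.8 203.9] rect 36.0 36.0 90.0 W [0.5266 0.3042] rectW [0.5263 0.3037]
(207, 175) 0.9060741 [0.5781 0.0672 0.1226]
(264, 174) 0.9084705 [ 0.5814 -0.0444  0.122 ]
(237, 206) 0.9002885 [0.5179 0.0078 0.1239]
(236, 178) 0.98572934 [0.5822 0.012  0.0438]
(103, 204) 1.0148563 [0.5263 0.3035 0.0055]
(371, 207) 1.023182 [ 0.5254 -0.2863  0.0052]
```

View pics/rack.png

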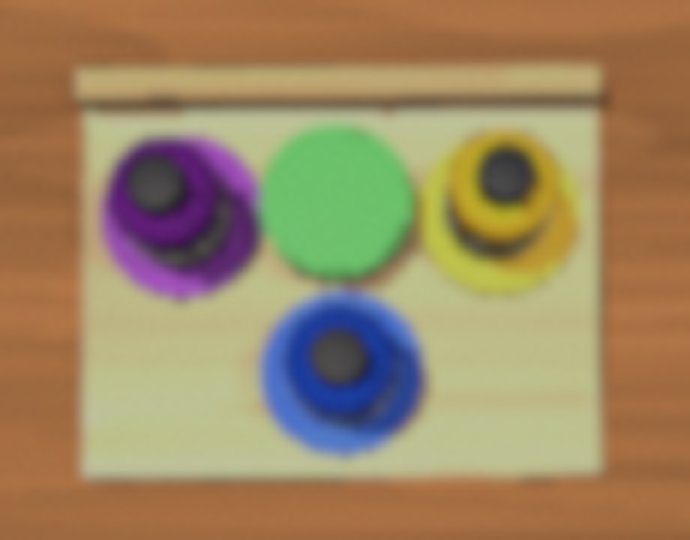

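Crop: caps are purple (155,185), yellow (507,173) and blue (338,356). Pad centres are about (182,217), (498,212) and (342,373), and the lid centre is (337,202).

Run:
```python
from h import *
np.set_printoptions(precision=4,suppress=True)
o=lambda x,y:(180+(x+.5)/6-.5,145+(y+.5)/6-.5)
for n,uv,z in[('capP',(155,185),.123),('capY',(507,173),.123),('capB',(338,356),.123),('padP',(182,217),.013),('padY',(498,212),.013),('padB',(342,373),.013),('lid',(337,202),.046),('boardFL',(82,478),.01),('boardFR',(603,473),.01),('railL',(76,68),.034),('railR',(603,66),.034)]:
    print(n,plane('top',o(*uv),z)[0][:2])
f=np.load('pics/top0.npz');p=f['p'];v=p.max(2);g=np.zeros(v.shape,bool);g[135:280,325:415]=1
for t in(20,35,50):
    for c in blobs((v<t)&g,500):
        r=cv2.minAreaRect(c);print('mat',t,r[1:],plane('top',[r[0]],.004)[0][:2]);print(plane('top',cv2.boxPoints(r),.004)[:,:2])
# scene view caps
f=np.load('pics/scene0.npz');p=f['p'];v=p.max(2)
r=cv2.resize(p[145:260,140:330],None,fx=4,fy=4,interpolation=cv2.INTER_CUBIC);cv2.imwrite('pics/rack_s.png',r[...,::-1])
```

```text
capP [0.5772 0.0703]
capY [ 0.5824 -0.0445]
capB [0.522 0.01 ]
padP [0.5792 0.0697]
padY [ 0.5822 -0.0458]
padB [0.5227 0.0106]
lid [0.5814 0.0125]
boardFL [0.4837 0.1046]
boardFR [ 0.4873 -0.0849]
railL [0.6303 0.107 ]
railR [ 0.6332 -0.0826]
mat 50 ((60.51353073120117, 114.50787353515625), 4.39870548248291) [ 0.5261 -0.2847]
[[ 0.4054 -0.2071]
 [ 0.6585 -0.2287]
 [ 0.6496 -0.3641]
 [ 0.3964 -0.3395]]
```

>>> {"fn": "carry_out", "kwargs": {
  "plan": [
    [[5, -3.7, 0], [0, 0, 5], 0],
    [[10, -7.5, 0], [0, 0, 10], 0],
    [[15, -11.2, 0], [0, 0, 15], 0],
    [[20, -15, 0], [0, 0, 20], 0],
    [[25, -18.7, 0], [0, 0, 21.77], 0]
  ],
  "grip_force": 50
}}

```text
t: 0.72
tool_pos: [0.4045, -0.3354, 0.2312]
eef_rot: [[1.0, -0.002, -0.0], [-0.002, -1.0, 0.0], [-0.0, -0.0, -1.0]]
contact_force: [0.4, 0.3, 0.1]
finger_gap: 0.0853
grip_force: 0.0
```

>>> {"fn": "carry_out", "kwargs": {
  "plan": [
    [[3, -5, 0], [0, 0, 0], 0],
    [[6, -10, 0], [0, 0, 0], 0],
    [[9, -15, 0], [0, 0, 0], 0],
    [[12, -20, 0], [0, 0, 0], 0],
    [[15, -25, 0], [0, 0, 0], 0]
  ]
}}

```text
t: 1.35
tool_pos: [0.5545, -0.0855, 0.2312]
eef_rot: [[1.0, -0.0, -0.0], [-0.0, -1.0, -0.0], [-0.0, 0.0, -1.0]]
contact_force: [0.4, -1.0, -0.2]
finger_gap: 0.0857
grip_force: 0.0
```

>>> {"fn": "carry_out", "kwargs": {
  "plan": [
    [[2, -3, 0], [0, 0, 0], 0],
    [[2.8, -4.2, 2], [0, 0, 0], 0],
    [[2.8, -4.2, 4], [0, 0, 0], 0],
    [[2.8, -4.2, 4], [0, 0, 0], 0]
  ]
}}

```text
t: 1.85
tool_pos: [0.5801, -0.0457, 0.1889]
eef_rot: [[1.0, -0.0, -0.004], [-0.0, -1.0, 0.0], [-0.004, -0.0, -1.0]]
contact_force: [0.3, 0.2, 0.1]
finger_gap: 0.0857
grip_force: 0.0
```

Run:
```python
from h import *
print(np.round(env.sense()['tool_pos'],4));print(camera_model('wrist'))
p,d=camera('wrist');cv2.imwrite('pics/w1.png',p[...,::-1])
```

```text
[ 0.5801 -0.0457  0.1889]
{'fx': 285.78939078783503, 'fy': 285.78939078783503, 'cx': 251.9419782082317, 'cy': 187.0735066552609, 'rvec': array([-2.04059556,  2.04214952,  0.34240788]), 'tvec': array([-0.04633178,  0.52012817,  0.52869516])}
```

View pics/w1.png

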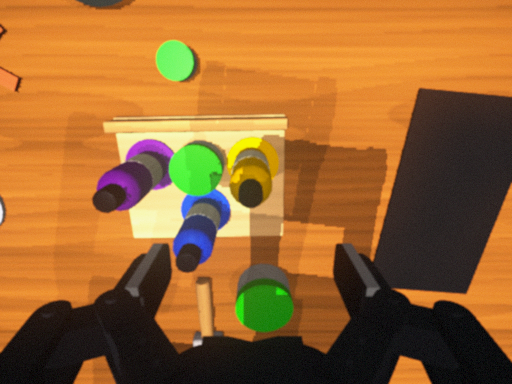

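The wrist view shows the yellow cap at about (250,192), purple (110,200), blue (187,258), the lid (196,168) and the fingers straddling around column 255. I'll cross-check positions with this view.

Run:
```python
from h import *
np.set_printoptions(precision=4,suppress=True)
print(env.sense()['tool_pos'])
for n,uv,z in[('capY',(250,192),.123),('capP',(110,201),.123),('capB',(188,258),.123),('lid',(195.5,168.5),.046)]:
    print(n,plane('wrist',uv,z)[0][:2])
```

```text
[ 0.5808 -0.0459  0.1901]
capY [ 0.589  -0.0455]
capP [0.5817 0.0643]
capB [0.5299 0.007 ]
lid [0.587  0.0113]
```

>>> {"fn": "carry_out", "kwargs": {
  "plan": [
    [[0, 0, 4.5], [0, 0, 0], 0],
    [[0, 0, 9], [0, 0, 0], 0],
    [[0, 0, 12], [0, 0, 0], 0],
    [[0, 0, 13.5], [0, 0, 0], 0],
    [[0, 0, 13.5], [0, 0, 0], 0]
  ]
}}

```text
t: 2.52
tool_pos: [0.5817, -0.0457, 0.0562]
eef_rot: [[1.0, -0.001, -0.001], [-0.001, -1.0, 0.0], [-0.001, -0.0, -1.0]]
contact_force: [-0.1, 0.1, 0.3]
finger_gap: 0.0852
grip_force: 0.0
```

>>> {"fn": "carry_out", "kwargs": {
  "plan": [
    [[0, 0, 0], [0, 0, 0], 255],
    [[0, 0, 0], [0, 0, 0], 255],
    [[0, 0, 0], [0, 0, 0], 255],
    [[0, 0, 0], [0, 0, 0], 255],
    [[0, 0, 0], [0, 0, 0], 255]
  ]
}}

```text
t: 3.15
tool_pos: [0.5825, -0.0453, 0.0573]
eef_rot: [[1.0, -0.0, 0.002], [-0.0, -1.0, -0.0], [0.002, 0.0, -1.0]]
contact_force: [-1.2, 1.8, 9.4]
finger_gap: 0.0369
grip_force: 48.9
```

>>> {"fn": "carry_out", "kwargs": {
  "plan": [
    [[0, 0, -3], [0, 0, 0], 255],
    [[0, 0, -8], [0, 0, 0], 255],
    [[0.2, 2, -10], [0, 0, 0], 255],
    [[0.7, 7, -10], [0, 0, 0], 255],
    [[1.2, 12, -10], [0, 0, 0], 255]
  ]
}}

```text
t: 3.78
tool_pos: [0.5942, -0.1664, 0.1572]
eef_rot: [[1.0, 0.001, 0.001], [0.001, -1.0, -0.0], [0.001, 0.0, -1.0]]
contact_force: [0.6, -0.8, -1.6]
finger_gap: 0.0373
grip_force: 50.3
```

>>> {"fn": "carry_out", "kwargs": {
  "plan": [
    [[0.5, 5, 0], [0, 0, 0], 255],
    [[1, 10, 0], [0, 0, 0], 255],
    [[1.2, 12.65, 0], [0, 0, 0], 255],
    [[1.2, 12.65, 4], [0, 0, 0], 255],
    [[1.2, 12.65, 8], [0, 0, 0], 255]
  ]
}}

```text
t: 4.4
tool_pos: [0.606, -0.2921, 0.0758]
eef_rot: [[1.0, -0.001, 0.001], [-0.001, -1.0, -0.0], [0.001, 0.0, -1.0]]
contact_force: [-0.0, 0.4, -1.7]
finger_gap: 0.037
grip_force: 50.4
```

>>> {"fn": "carry_out", "kwargs": {
  "plan": [
    [[0, 0, 1.5], [0, 0, 0], 255],
    [[0, 0, 2.5], [0, 0, 0], 255],
    [[0, 0, 2.8], [0, 0, 0], 255],
    [[0, 0, 2.8], [0, 0, 0], 255]
  ]
}}

```text
t: 4.9
tool_pos: [0.6064, -0.292, 0.0492]
eef_rot: [[1.0, -0.0, 0.001], [-0.0, -1.0, -0.001], [0.001, 0.001, -1.0]]
contact_force: [0.3, -0.2, -1.4]
finger_gap: 0.037
grip_force: 50.4
```

>>> {"fn": "carry_out", "kwargs": {
  "plan": [
    [[0, 0, 0.1], [0, 0, 0], 255],
    [[0, 0, 0.1], [0, 0, 0], 200],
    [[0, 0, 0.1], [0, 0, 0], 0],
    [[0, 0, 0.1], [0, 0, 0], 0],
    [[0, 0, 0.1], [0, 0, 0], 0]
  ]
}}

```text
t: 5.52
tool_pos: [0.6058, -0.2919, 0.0473]
eef_rot: [[1.0, -0.0, -0.0], [-0.0, -1.0, 0.0], [-0.0, -0.0, -1.0]]
contact_force: [0.2, -0.2, 0.0]
finger_gap: 0.0852
grip_force: 0.0
```

>>> {"fn": "carry_out", "kwargs": {
  "plan": [
    [[0, 0, -2], [0, 0, 0], 0],
    [[0, 0, -6], [0, 0, 0], 0],
    [[0, 0, -11], [0, 0, 0], 0],
    [[0, 0, -14], [0, 0, 0], 0],
    [[-0.6, -3, -14.4], [0, 0, 0], 0]
  ]
}}

```text
t: 6.15
tool_pos: [0.6015, -0.2637, 0.1956]
eef_rot: [[1.0, -0.002, 0.005], [-0.002, -1.0, -0.003], [0.006, 0.003, -1.0]]
contact_force: [1.2, 0.5, 0.3]
finger_gap: 0.0855
grip_force: 0.0
```

Run:
```python
from h import *
p,d=camera('top');cv2.imwrite('pics/top1.png',p[...,::-1])
```

```text
(no output)
```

View pics/top1.png

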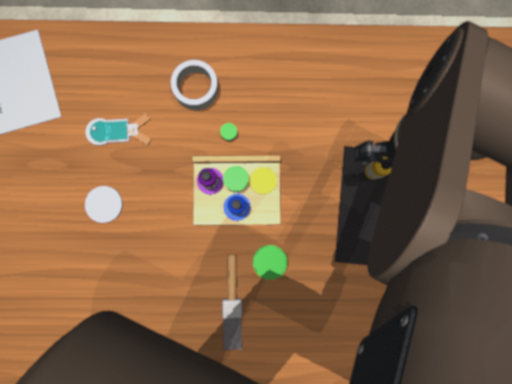

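The yellow bottle stands on the mat at (378,168), and the rest is unchanged. Blue is next.

>>> {"fn": "carry_out", "kwargs": {
  "plan": [
    [[-1.5, -5.45, 0], [0, 0, 0], 0],
    [[-3, -10.9, 0], [0, 0, 0], 0],
    [[-4.6, -16.35, 0], [0, 0, 0], 0],
    [[-6.2, -21.8, 0], [0, 0, 0], 0],
    [[-7.73, -27.25, 0], [0, 0, 0], 0]
  ]
}}

```text
t: 6.82
tool_pos: [0.5221, 0.0122, 0.1925]
eef_rot: [[1.0, -0.0, 0.001], [-0.0, -1.0, 0.0], [0.001, -0.0, -1.0]]
contact_force: [0.6, 0.8, -0.5]
finger_gap: 0.0852
grip_force: 0.0
```

>>> {"fn": "carry_out", "kwargs": {
  "plan": [
    [[0, 0, 3], [0, 0, 0], 0],
    [[0, 0, 8], [0, 0, 0], 0],
    [[0, 0, 12], [0, 0, 0], 0],
    [[0, 0, 13.5], [0, 0, 0], 0],
    [[0, 0, 13.5], [0, 0, 0], 0]
  ]
}}

```text
t: 7.45
tool_pos: [0.5226, 0.0106, 0.0565]
eef_rot: [[1.0, -0.0, -0.001], [-0.0, -1.0, 0.0], [-0.001, -0.0, -1.0]]
contact_force: [1.2, -0.0, -0.3]
finger_gap: 0.0855
grip_force: 0.0
```

>>> {"fn": "carry_out", "kwargs": {
  "plan": [
    [[0, 0, 0], [0, 0, 0], 255],
    [[0, 0, 0], [0, 0, 0], 255],
    [[0, 0, 0], [0, 0, 0], 255],
    [[0, 0, 0], [0, 0, 0], 255],
    [[0, 0, 0], [0, 0, 0], 255]
  ]
}}

```text
t: 8.07
tool_pos: [0.5233, 0.0106, 0.0574]
eef_rot: [[1.0, -0.0, 0.002], [-0.0, -1.0, -0.0], [0.002, 0.0, -1.0]]
contact_force: [-2.1, -0.5, 12.7]
finger_gap: 0.037
grip_force: 48.6
```

>>> {"fn": "carry_out", "kwargs": {
  "plan": [
    [[0, 0, -3], [0, 0, 0], 255],
    [[0, 0, -8], [0, 0, 0], 255],
    [[0, 3, -10], [0, 0, 0], 255],
    [[0, 8.5, -10], [0, 0, 0], 255],
    [[0, 14, -10], [0, 0, 0], 255]
  ]
}}

```text
t: 8.7
tool_pos: [0.5228, -0.1306, 0.1573]
eef_rot: [[1.0, 0.001, 0.002], [0.001, -1.0, -0.0], [0.002, 0.0, -1.0]]
contact_force: [1.2, -0.7, -0.7]
finger_gap: 0.0369
grip_force: 50.3
```

>>> {"fn": "carry_out", "kwargs": {
  "plan": [
    [[0.2, 6, 0], [0, 0, 0], 255],
    [[0.35, 12, 0], [0, 0, 0], 255],
    [[0.35, 15.55, 0], [0, 0, 0], 255],
    [[0.35, 15.55, 4], [0, 0, 0], 255],
    [[0.35, 15.55, 8], [0, 0, 0], 255]
  ]
}}

```text
t: 9.32
tool_pos: [0.5262, -0.2858, 0.076]
eef_rot: [[1.0, -0.001, 0.001], [-0.001, -1.0, -0.001], [0.001, 0.001, -1.0]]
contact_force: [-0.6, 0.4, -1.2]
finger_gap: 0.0369
grip_force: 50.4
```

>>> {"fn": "carry_out", "kwargs": {
  "plan": [
    [[0, 0, 1.5], [0, 0, 0], 255],
    [[0, 0, 2.5], [0, 0, 0], 255],
    [[0, 0, 2.8], [0, 0, 0], 255],
    [[0, 0, 2.9], [0, 0, 0], 255],
    [[0, 0, 2.9], [0, 0, 0], 255]
  ]
}}

```text
t: 9.95
tool_pos: [0.5266, -0.285, 0.0484]
eef_rot: [[1.0, -0.0, 0.001], [-0.0, -1.0, -0.001], [0.001, 0.001, -1.0]]
contact_force: [-1.7, 2.3, 6.1]
finger_gap: 0.0373
grip_force: 50.6
```

>>> {"fn": "carry_out", "kwargs": {
  "plan": [
    [[0, 0, 0], [0, 0, 0], 200],
    [[0, 0, 0], [0, 0, 0], 0],
    [[0, 0, 0], [0, 0, 0], 0],
    [[0, 0, 0], [0, 0, 0], 0]
  ]
}}

```text
t: 10.45
tool_pos: [0.5261, -0.2849, 0.0474]
eef_rot: [[1.0, -0.0, 0.0], [-0.0, -1.0, -0.0], [0.0, 0.0, -1.0]]
contact_force: [0.2, 0.5, 0.4]
finger_gap: 0.0853
grip_force: 0.0
```

>>> {"fn": "carry_out", "kwargs": {
  "plan": [
    [[0, 0, -2], [0, 0, 0], 0],
    [[0, 0, -6], [0, 0, 0], 0],
    [[0, 0, -11], [0, 0, 0], 0],
    [[0, 0, -14], [0, 0, 0], 0],
    [[0, -3, -14.4], [0, 0, 0], 0]
  ]
}}

```text
t: 11.08
tool_pos: [0.5274, -0.2565, 0.1938]
eef_rot: [[1.0, -0.002, 0.004], [-0.002, -1.0, -0.003], [0.004, 0.003, -1.0]]
contact_force: [0.2, 0.7, 0.4]
finger_gap: 0.0853
grip_force: 0.0
```

>>> {"fn": "carry_out", "kwargs": {
  "plan": [
    [[1, -5.5, 0], [0, 0, 0], 0],
    [[2, -11, 0], [0, 0, 0], 0],
    [[3, -16.5, 0], [0, 0, 0], 0],
    [[4, -22, 0], [0, 0, 0], 0],
    [[5, -27.5, 0], [0, 0, 0], 0]
  ]
}}

```text
t: 11.7
tool_pos: [0.5763, 0.022, 0.1914]
eef_rot: [[1.0, -0.0, 0.0], [-0.0, -1.0, -0.0], [0.0, 0.0, -1.0]]
contact_force: [0.7, -0.9, -0.1]
finger_gap: 0.0854
grip_force: 0.0
```

>>> {"fn": "carry_out", "kwargs": {
  "plan": [
    [[0.2, -5, 0], [0, 0, 0], 0],
    [[0.2, -5, 1], [0, 0, 0], 0],
    [[0.2, -5, 5], [0, 0, 0], 0],
    [[0.2, -5, 10], [0, 0, 0], 0],
    [[0.2, -5, 13.5], [0, 0, 0], 0]
  ]
}}

```text
t: 12.32
tool_pos: [0.5772, 0.0692, 0.0542]
eef_rot: [[1.0, -0.001, -0.002], [-0.001, -1.0, -0.0], [-0.002, 0.0, -1.0]]
contact_force: [0.3, -0.0, 0.2]
finger_gap: 0.0853
grip_force: 0.0
```

>>> {"fn": "carry_out", "kwargs": {
  "plan": [
    [[0, 0, 0], [0, 0, 0], 0],
    [[0, 0, 0], [0, 0, 0], 255],
    [[0, 0, 0], [0, 0, 0], 255],
    [[0, 0, 0], [0, 0, 0], 255],
    [[0, 0, 0], [0, 0, 0], 255]
  ]
}}

```text
t: 12.95
tool_pos: [0.5791, 0.0702, 0.0577]
eef_rot: [[1.0, -0.0, 0.002], [-0.0, -1.0, 0.0], [0.002, -0.0, -1.0]]
contact_force: [-1.7, -1.0, 10.0]
finger_gap: 0.0373
grip_force: 48.8
```

>>> {"fn": "carry_out", "kwargs": {
  "plan": [
    [[0, 0, -3], [0, 0, 0], 255],
    [[0, 0, -8], [0, 0, 0], 255],
    [[-1, 2.5, -11], [0, 0, 0], 255],
    [[-3, 8, -11], [0, 0, 0], 255],
    [[-5, 13.5, -11], [0, 0, 0], 255]
  ]
}}

```text
t: 13.58
tool_pos: [0.5279, -0.0659, 0.1675]
eef_rot: [[1.0, 0.001, 0.002], [0.001, -1.0, -0.0], [0.002, 0.0, -1.0]]
contact_force: [1.0, -0.0, -1.8]
finger_gap: 0.0368
grip_force: 50.3
```

>>> {"fn": "carry_out", "kwargs": {
  "plan": [
    [[-2, 5.5, 0], [0, 0, 0], 255],
    [[-4, 11, 0], [0, 0, 0], 255],
    [[-6, 16.5, 0], [0, 0, 0], 255],
    [[-8, 20, 0], [0, 0, 0], 255],
    [[-8.2, 21.3, 0], [0, 0, 0], 255]
  ]
}}

```text
t: 14.2
tool_pos: [0.4449, -0.2796, 0.1669]
eef_rot: [[1.0, -0.003, 0.0], [-0.003, -1.0, -0.001], [0.0, 0.001, -1.0]]
contact_force: [0.5, 0.0, -1.2]
finger_gap: 0.0369
grip_force: 50.4
```

>>> {"fn": "carry_out", "kwargs": {
  "plan": [
    [[0, 0, 3], [0, 0, 0], 255],
    [[0, 0, 7.5], [0, 0, 0], 255],
    [[0, 0, 10.5], [0, 0, 0], 255],
    [[0, 0, 11.8], [0, 0, 0], 255],
    [[0, 0, 11.9], [0, 0, 0], 255]
  ]
}}

```text
t: 14.82
tool_pos: [0.4465, -0.2773, 0.0474]
eef_rot: [[1.0, 0.0, -0.0], [0.0, -1.0, 0.0], [-0.0, -0.0, -1.0]]
contact_force: [-0.4, 0.1, -1.4]
finger_gap: 0.0366
grip_force: 51.8
```

>>> {"fn": "carry_out", "kwargs": {
  "plan": [
    [[0, 0, 0], [0, 0, 0], 255],
    [[0, 0, 0], [0, 0, 0], 200],
    [[0, 0, 0], [0, 0, 0], 0],
    [[0, 0, 0], [0, 0, 0], 0],
    [[0, 0, 0], [0, 0, 0], 0]
  ]
}}

```text
t: 15.45
tool_pos: [0.4461, -0.2779, 0.0474]
eef_rot: [[1.0, -0.0, 0.0], [-0.0, -1.0, -0.0], [0.0, 0.0, -1.0]]
contact_force: [-0.3, 0.1, 0.1]
finger_gap: 0.0855
grip_force: 0.0
```

>>> {"fn": "carry_out", "kwargs": {
  "plan": [
    [[0, 0, -2], [0, 0, 0], 0],
    [[0, 0, -6], [0, 0, 0], 0],
    [[0, 0, -11], [0, 0, 0], 0],
    [[0, 0, -14], [0, 0, 0], 0],
    [[0, -3, -14.4], [0, 0, 0], 0]
  ]
}}

```text
t: 16.08
tool_pos: [0.4474, -0.2494, 0.1937]
eef_rot: [[1.0, -0.002, 0.004], [-0.002, -1.0, -0.003], [0.004, 0.003, -1.0]]
contact_force: [0.3, -0.0, -0.1]
finger_gap: 0.0854
grip_force: 0.0
```

>>> {"fn": "carry_out", "kwargs": {
  "plan": [
    [[2.7, -5.2, 0], [0, 0, 0], 0],
    [[5.4, -10.4, 0], [0, 0, 0], 0],
    [[8.1, -15.6, 0], [0, 0, 0], 0],
    [[10.8, -20.8, 0], [0, 0, 0], 0],
    [[13.5, -26, 0], [0, 0, 0], 0]
  ]
}}

```text
t: 16.7
tool_pos: [0.5817, 0.014, 0.1914]
eef_rot: [[1.0, -0.0, 0.0], [-0.0, -1.0, -0.0], [0.0, 0.0, -1.0]]
contact_force: [1.2, -0.9, 0.8]
finger_gap: 0.0854
grip_force: 0.0
```

>>> {"fn": "carry_out", "kwargs": {
  "plan": [
    [[0, 0, 0], [0, 0, 0], 0],
    [[0, 0, 0], [0, 0, 0], 0]
  ]
}}

```text
t: 16.95
tool_pos: [0.5806, 0.0122, 0.191]
eef_rot: [[1.0, 0.001, -0.001], [0.001, -1.0, -0.0], [-0.001, 0.0, -1.0]]
contact_force: [0.2, 0.2, 0.3]
finger_gap: 0.0854
grip_force: 0.0
```

Run:
```python
from h import *
np.set_printoptions(precision=4,suppress=True)
print(env.sense()['tool_pos'])
p,d=camera('wrist');cv2.imwrite('pics/w2.png',p[...,::-1])
H=hsv(p).astype(int);h,s,v=H[...,0],H[...,1],H[...,2]
for n,m,z in[('green',(h>50)&(h<70)&(s>150)&(v>100),.046),('P',(h>130)&(h<160)&(s>100),.013),('Y',(h>22)&(h<32)&(s>200)&(v>150),.013),('B',(h>108)&(h<128)&(s>150),.013)]:
    for c in blobs(m,200):
        e=cv2.fitEllipse(c);print(n,np.round(e[0],1),np.round(e[1],1),plane('wrist',e[0],z)[0][:2])
f=np.load('pics/top0.npz')
```

```text
[0.5806 0.0122 0.191 ]
green [310.5 307.1] [45.8 55.9] [ 0.4094 -0.0619]
green [249.3 168.2] [44.5 48.4] [0.587  0.0132]
P [500.4 291.3] [27.1 43.1] [ 0.406  -0.3249]
P [468.4 260.3] [19.9 31. ] [ 0.4546 -0.2699]
P [201.3 164.5] [48.1 49.8] [0.5825 0.0686]
B [490.4 205.4] [22.4 31.7] [ 0.5315 -0.2778]
B [252.7 211.6] [37.9 47.9] [0.5235 0.0095]
```

View pics/w2.png

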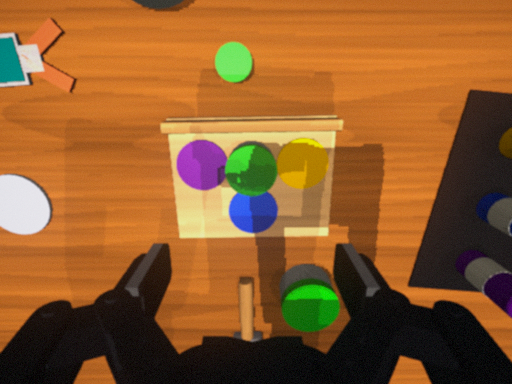

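The purple, blue and yellow bottles stand on the mat at the right edge. The tin is in place at (250,168), with free pads on either side of it. I'll take the tin now.

>>> {"fn": "carry_out", "kwargs": {
  "plan": [
    [[0.2, 0, 5], [0, 0, 0], 0],
    [[0.2, 0, 10], [0, 0, 0], 0],
    [[0.2, 0, 14], [0, 0, 0], 0],
    [[0.2, 0, 17], [0, 0, 0], 0],
    [[0.2, 0, 17.7], [0, 0, 0], 0]
  ]
}}

```text
t: 17.62
tool_pos: [0.5815, 0.0109, 0.0128]
eef_rot: [[1.0, -0.002, -0.003], [-0.002, -1.0, 0.0], [-0.003, -0.0, -1.0]]
contact_force: [-0.9, -0.2, 0.0]
finger_gap: 0.085
grip_force: 0.0
```

>>> {"fn": "carry_out", "kwargs": {
  "plan": [
    [[0, 0, 0], [0, 0, 0], 0],
    [[0, 0, 0], [0, 0, 0], 255],
    [[0, 0, 0], [0, 0, 0], 255],
    [[0, 0, 0], [0, 0, 0], 255],
    [[0, 0, 0], [0, 0, 0], 255]
  ]
}}

```text
t: 18.25
tool_pos: [0.5839, 0.0121, 0.0158]
eef_rot: [[1.0, -0.0, 0.002], [-0.0, -1.0, -0.0], [0.002, 0.0, -1.0]]
contact_force: [-2.6, -1.9, 12.1]
finger_gap: 0.053
grip_force: 50.2
```

>>> {"fn": "carry_out", "kwargs": {
  "plan": [
    [[0, 0, -3], [0, 0, 0], 255],
    [[0, 0, -8], [0, 0, 0], 255],
    [[-0.5, -2.5, -8], [0, 0, 0], 255],
    [[-1.5, -8, -8], [0, 0, 0], 255],
    [[-2.5, -13.5, -8], [0, 0, 0], 255]
  ]
}}

```text
t: 18.88
tool_pos: [0.5582, 0.1484, 0.0953]
eef_rot: [[1.0, -0.001, 0.001], [-0.001, -1.0, 0.0], [0.001, -0.0, -1.0]]
contact_force: [-0.0, -0.9, -1.6]
finger_gap: 0.053
grip_force: 53.3
```

>>> {"fn": "carry_out", "kwargs": {
  "plan": [
    [[-1, -5.5, 0], [0, 0, 0], 255],
    [[-2, -11, 0], [0, 0, 0], 255],
    [[-3, -15.6, 0], [0, 0, 0], 255],
    [[-3, -15.6, 2], [0, 0, 0], 255],
    [[-3, -15.6, 2], [0, 0, 0], 255]
  ]
}}

```text
t: 19.5
tool_pos: [0.5271, 0.3032, 0.0738]
eef_rot: [[1.0, 0.001, -0.002], [0.001, -1.0, -0.001], [-0.002, 0.001, -1.0]]
contact_force: [0.4, 0.2, -0.9]
finger_gap: 0.0526
grip_force: 53.4
```

Run:
```python
from h import *
np.set_printoptions(precision=4,suppress=True)
print(env.sense()['tool_pos'])
p,d=camera('wrist');cv2.imwrite('pics/w3.png',p[...,::-1])
p,d=camera('top');cv2.imwrite('pics/t3.png',p[150:260,40:180][...,::-1].repeat(4,0).repeat(4,1))
```

```text
[0.5271 0.3032 0.0738]
```

View pics/w3.png

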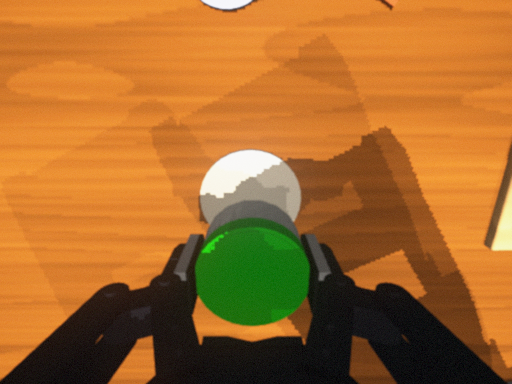

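The held tin's lid is at (252,272). The coaster is behind it, with edges at columns 200 and 301 and its top at row 150.

Run:
```python
from h import *
np.set_printoptions(precision=4,suppress=True)
print('top edge',plane('wrist',[250.5,150],.005),'L',plane('wrist',[200,196],.005),'R',plane('wrist',[301,196],.005))
print('lid',plane('wrist',[252,272],.104),plane('wrist',[[252,220],[252,325]],.104))
```

```text
top edge [[0.5691 0.3028 0.005 ]] L [[0.5324 0.3427 0.005 ]] R [[0.5323 0.263  0.005 ]]
lid [[0.532  0.3018 0.104 ]] [[0.5584 0.3017 0.104 ]
 [0.5011 0.3018 0.104 ]]
```

>>> {"fn": "carry_out", "kwargs": {
  "plan": [
    [[0, 0, 2], [0, 0, 0], 255],
    [[0, 0, 4.5], [0, 0, 0], 255],
    [[0, 0, 5.8], [0, 0, 0], 255],
    [[0, 0, 6.3], [0, 0, 0], 255],
    [[0, 0, 6.3], [0, 0, 0], 255]
  ]
}}

```text
t: 20.23
tool_pos: [0.5285, 0.3031, 0.0117]
eef_rot: [[1.0, -0.0, 0.0], [-0.0, -1.0, 0.0], [0.0, -0.0, -1.0]]
contact_force: [-0.4, 0.5, -1.6]
finger_gap: 0.0529
grip_force: 53.6
```

>>> {"fn": "carry_out", "kwargs": {
  "plan": [
    [[0, 0, 0], [0, 0, 0], 255],
    [[0, 0, 0], [0, 0, 0], 255]
  ]
}}

```text
t: 20.48
tool_pos: [0.5284, 0.3034, 0.0119]
eef_rot: [[1.0, -0.0, 0.001], [-0.0, -1.0, 0.0], [0.001, -0.0, -1.0]]
contact_force: [-0.8, 0.2, -0.9]
finger_gap: 0.0526
grip_force: 53.6
```

>>> {"fn": "carry_out", "kwargs": {
  "plan": [
    [[0, 0, 0.1], [0, 0, 0], 255],
    [[0, 0, 0.1], [0, 0, 0], 180],
    [[0, 0, 0.1], [0, 0, 0], 0],
    [[0, 0, 0.1], [0, 0, 0], 0],
    [[0, 0, 0.1], [0, 0, 0], 0]
  ]
}}

```text
t: 21.1
tool_pos: [0.5281, 0.3032, 0.0103]
eef_rot: [[1.0, -0.0, -0.0], [-0.0, -1.0, -0.0], [-0.0, 0.0, -1.0]]
contact_force: [0.2, -0.2, -0.4]
finger_gap: 0.0855
grip_force: 0.0
```

>>> {"fn": "carry_out", "kwargs": {
  "plan": [
    [[0, 0, -2], [0, 0, 0], 0],
    [[0, 0, -6], [0, 0, 0], 0],
    [[0, 0, -12], [0, 0, 0], 0],
    [[0, 0, -17], [0, 0, 0], 0],
    [[0, 3, -18.1], [0, 0, 0], 0]
  ]
}}

```text
t: 21.72
tool_pos: [0.5299, 0.2749, 0.1965]
eef_rot: [[1.0, 0.002, 0.007], [0.002, -1.0, 0.003], [0.007, -0.003, -1.0]]
contact_force: [0.8, 0.6, -1.0]
finger_gap: 0.0855
grip_force: 0.0
```

>>> {"fn": "carry_out", "kwargs": {
  "plan": [
    [[-0.8, 5.5, 0], [0, 0, 0], 0],
    [[-1.6, 11, 0], [0, 0, 0], 0],
    [[-2.4, 16.5, 0], [0, 0, 0], 0],
    [[-3.2, 22, 0], [0, 0, 0], 0],
    [[-4.1, 27.5, 0], [0, 0, 0], 0]
  ]
}}

```text
t: 22.35
tool_pos: [0.4868, -0.0034, 0.1927]
eef_rot: [[1.0, 0.0, 0.002], [0.0, -1.0, -0.0], [0.002, 0.0, -1.0]]
contact_force: [0.4, -1.3, -0.3]
finger_gap: 0.0851
grip_force: 0.0
```

Run:
```python
from h import *
p,d=camera('top');cv2.imwrite('pics/top4.png',p[...,::-1])
```

```text
(no output)
```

View pics/top4.png

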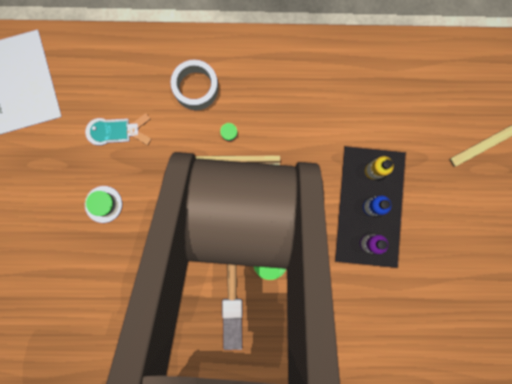

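The tin's lid at (99,203) lies within the coaster, and all three bottles are upright on the mat. The fish hasn't moved. Purple goes back first.

>>> {"fn": "carry_out", "kwargs": {
  "plan": [
    [[-0.8, 5.5, 0], [0, 0, 0], 0],
    [[-1.6, 11, 0], [0, 0, 0], 0],
    [[-2.4, 16.5, 0], [0, 0, 0], 0],
    [[-3.2, 22, 0], [0, 0, 0], 0],
    [[-4.1, 27.6, 0], [0, 0, 0], 0]
  ]
}}

```text
t: 23.02
tool_pos: [0.4457, -0.2797, 0.1927]
eef_rot: [[1.0, -0.0, 0.001], [-0.0, -1.0, -0.001], [0.001, 0.001, -1.0]]
contact_force: [0.5, 0.2, 0.3]
finger_gap: 0.0856
grip_force: 0.0
```

>>> {"fn": "carry_out", "kwargs": {
  "plan": [
    [[0, 0, 1], [0, 0, 0], 0],
    [[0, 0, 5], [0, 0, 0], 0],
    [[0, 0, 10], [0, 0, 0], 0],
    [[0, 0, 13.5], [0, 0, 0], 0],
    [[0, 0, 14.4], [0, 0, 0], 0]
  ]
}}

```text
t: 23.65
tool_pos: [0.4452, -0.2765, 0.0462]
eef_rot: [[1.0, 0.0, -0.002], [0.0, -1.0, 0.002], [-0.002, -0.002, -1.0]]
contact_force: [-0.8, -0.1, 0.2]
finger_gap: 0.0853
grip_force: 0.0
```

>>> {"fn": "carry_out", "kwargs": {
  "plan": [
    [[0, 0, 0], [0, 0, 0], 0],
    [[0, 0, 0], [0, 0, 0], 255],
    [[0, 0, 0], [0, 0, 0], 255],
    [[0, 0, 0], [0, 0, 0], 255],
    [[0, 0, 0], [0, 0, 0], 255]
  ]
}}

```text
t: 24.28
tool_pos: [0.4465, -0.2781, 0.0483]
eef_rot: [[1.0, -0.0, 0.001], [-0.0, -1.0, -0.001], [0.001, 0.001, -1.0]]
contact_force: [-1.2, 1.2, 12.6]
finger_gap: 0.0373
grip_force: 48.6
```

>>> {"fn": "carry_out", "kwargs": {
  "plan": [
    [[0, 0, -3], [0, 0, 0], 255],
    [[0, 0, -8], [0, 0, 0], 255],
    [[0, 0, -12], [0, 0, 0], 255],
    [[2, -5.3, -12], [0, 0, 0], 255],
    [[4, -10.6, -12], [0, 0, 0], 255]
  ]
}}

```text
t: 24.9
tool_pos: [0.4866, -0.1712, 0.1683]
eef_rot: [[1.0, -0.002, 0.002], [-0.002, -1.0, -0.001], [0.002, 0.001, -1.0]]
contact_force: [0.9, -0.8, -1.1]
finger_gap: 0.037
grip_force: 50.4
```

>>> {"fn": "carry_out", "kwargs": {
  "plan": [
    [[2, -5.3, 0], [0, 0, 0], 255],
    [[4, -10.6, 0], [0, 0, 0], 255],
    [[6, -15.9, 0], [0, 0, 0], 255],
    [[8, -21, 0], [0, 0, 0], 255],
    [[9.2, -24.2, 0], [0, 0, 0], 255]
  ]
}}

```text
t: 25.52
tool_pos: [0.5787, 0.0726, 0.1676]
eef_rot: [[1.0, 0.001, 0.001], [0.001, -1.0, 0.0], [0.001, -0.0, -1.0]]
contact_force: [-0.3, -1.9, -1.5]
finger_gap: 0.0369
grip_force: 50.5
```

>>> {"fn": "carry_out", "kwargs": {
  "plan": [
    [[0, 0, 3], [0, 0, 0], 255],
    [[0, 0, 7], [0, 0, 0], 255],
    [[0, 0, 10], [0, 0, 0], 255],
    [[0, 0, 11], [0, 0, 0], 255],
    [[0, 0, 11], [0, 0, 0], 255]
  ]
}}

```text
t: 26.15
tool_pos: [0.5782, 0.0702, 0.0575]
eef_rot: [[1.0, -0.0, -0.0], [-0.0, -1.0, 0.0], [-0.0, -0.0, -1.0]]
contact_force: [-0.5, -0.1, -1.5]
finger_gap: 0.0368
grip_force: 51.4
```

>>> {"fn": "carry_out", "kwargs": {
  "plan": [
    [[0, 0, 0.1], [0, 0, 0], 255],
    [[0, 0, 0.1], [0, 0, 0], 200],
    [[0, 0, 0.1], [0, 0, 0], 0],
    [[0, 0, 0.1], [0, 0, 0], 0],
    [[0, 0, 0.1], [0, 0, 0], 0]
  ]
}}

```text
t: 26.78
tool_pos: [0.5782, 0.0702, 0.0564]
eef_rot: [[1.0, -0.0, 0.0], [-0.0, -1.0, 0.0], [0.0, -0.0, -1.0]]
contact_force: [-0.4, 0.4, -0.7]
finger_gap: 0.0856
grip_force: 0.0
```

>>> {"fn": "carry_out", "kwargs": {
  "plan": [
    [[0, 0, -2], [0, 0, 0], 0],
    [[0, 0, -6], [0, 0, 0], 0],
    [[0, 0, -11], [0, 0, 0], 0],
    [[0, 0, -13.5], [0, 0, 0], 0],
    [[-0.5, 3, -13.5], [0, 0, 0], 0]
  ]
}}

```text
t: 27.4
tool_pos: [0.5747, 0.0411, 0.1938]
eef_rot: [[1.0, 0.002, 0.005], [0.002, -1.0, 0.0], [0.005, -0.0, -1.0]]
contact_force: [0.8, -0.7, -0.8]
finger_gap: 0.0851
grip_force: 0.0
```

>>> {"fn": "carry_out", "kwargs": {
  "plan": [
    [[-1, 5.5, 0], [0, 0, 0], 0],
    [[-2, 11, 0], [0, 0, 0], 0],
    [[-3, 16.5, 0], [0, 0, 0], 0],
    [[-4, 22, 0], [0, 0, 0], 0],
    [[-4.7, 27.5, 0], [0, 0, 0], 0]
  ]
}}

```text
t: 28.02
tool_pos: [0.5254, -0.2366, 0.1914]
eef_rot: [[1.0, -0.0, 0.0], [-0.0, -1.0, -0.0], [0.0, 0.0, -1.0]]
contact_force: [0.0, 0.3, -1.0]
finger_gap: 0.0853
grip_force: 0.0
```

>>> {"fn": "carry_out", "kwargs": {
  "plan": [
    [[0, 5, 0], [0, 0, 0], 0],
    [[0, 5, 3], [0, 0, 0], 0],
    [[0, 5, 8], [0, 0, 0], 0],
    [[0, 5, 13], [0, 0, 0], 0],
    [[0, 5, 14.4], [0, 0, 0], 0]
  ]
}}

```text
t: 28.65
tool_pos: [0.5244, -0.2839, 0.0448]
eef_rot: [[1.0, -0.0, -0.004], [-0.0, -1.0, 0.002], [-0.004, -0.002, -1.0]]
contact_force: [-0.1, 0.3, 0.1]
finger_gap: 0.0853
grip_force: 0.0
```

>>> {"fn": "carry_out", "kwargs": {
  "plan": [
    [[0, 0, 0], [0, 0, 0], 0],
    [[0, 0, 0], [0, 0, 0], 255],
    [[0, 0, 0], [0, 0, 0], 255],
    [[0, 0, 0], [0, 0, 0], 255],
    [[0, 0, 0], [0, 0, 0], 255]
  ]
}}

```text
t: 29.28
tool_pos: [0.5268, -0.2852, 0.0487]
eef_rot: [[1.0, -0.0, 0.002], [-0.0, -1.0, -0.001], [0.002, 0.001, -1.0]]
contact_force: [-2.5, 1.2, 12.2]
finger_gap: 0.0373
grip_force: 48.8
```

>>> {"fn": "carry_out", "kwargs": {
  "plan": [
    [[0, 0, -3], [0, 0, 0], 255],
    [[0, 0, -8], [0, 0, 0], 255],
    [[0, 0, -12], [0, 0, 0], 255],
    [[0, -5, -12], [0, 0, 0], 255],
    [[0, -10, -12], [0, 0, 0], 255]
  ]
}}

```text
t: 29.9
tool_pos: [0.5262, -0.1842, 0.1684]
eef_rot: [[1.0, -0.002, 0.002], [-0.002, -1.0, -0.001], [0.002, 0.001, -1.0]]
contact_force: [0.6, 0.5, -1.9]
finger_gap: 0.0375
grip_force: 50.4
```

>>> {"fn": "carry_out", "kwargs": {
  "plan": [
    [[-0.1, -5, 0], [0, 0, 0], 255],
    [[-0.2, -10, 0], [0, 0, 0], 255],
    [[-0.3, -15, 0], [0, 0, 0], 255],
    [[-0.35, -19.55, 0], [0, 0, 0], 255],
    [[-0.35, -19.55, 0], [0, 0, 0], 255]
  ]
}}

```text
t: 30.52
tool_pos: [0.5224, 0.0133, 0.1678]
eef_rot: [[1.0, 0.003, 0.0], [0.003, -1.0, 0.0], [0.0, -0.0, -1.0]]
contact_force: [0.4, -0.1, -1.7]
finger_gap: 0.0371
grip_force: 50.7
```

>>> {"fn": "carry_out", "kwargs": {
  "plan": [
    [[0, 0, 3], [0, 0, 0], 255],
    [[0, 0, 7], [0, 0, 0], 255],
    [[0, 0, 10], [0, 0, 0], 255],
    [[0, 0, 11], [0, 0, 0], 255],
    [[0, 0, 11], [0, 0, 0], 255]
  ]
}}

```text
t: 31.15
tool_pos: [0.5228, 0.0102, 0.0575]
eef_rot: [[1.0, -0.001, -0.0], [-0.001, -1.0, -0.0], [-0.0, 0.0, -1.0]]
contact_force: [0.2, 0.8, -1.7]
finger_gap: 0.0372
grip_force: 52.4
```

>>> {"fn": "carry_out", "kwargs": {
  "plan": [
    [[0, 0, 0.1], [0, 0, 0], 255],
    [[0, 0, 0.1], [0, 0, 0], 200],
    [[0, 0, 0.1], [0, 0, 0], 0],
    [[0, 0, 0.1], [0, 0, 0], 0],
    [[0, 0, 0.1], [0, 0, 0], 0]
  ]
}}

```text
t: 31.78
tool_pos: [0.5226, 0.0107, 0.0564]
eef_rot: [[1.0, -0.0, 0.0], [-0.0, -1.0, -0.0], [0.0, 0.0, -1.0]]
contact_force: [0.8, -0.0, -0.3]
finger_gap: 0.0856
grip_force: 0.0
```

>>> {"fn": "carry_out", "kwargs": {
  "plan": [
    [[0, 0, -2], [0, 0, 0], 0],
    [[0, 0, -6], [0, 0, 0], 0],
    [[0, 0, -11], [0, 0, 0], 0],
    [[0, 0, -13.5], [0, 0, 0], 0],
    [[1.3, 5, -13.5], [0, 0, 0], 0]
  ]
}}

```text
t: 32.4
tool_pos: [0.5366, -0.0379, 0.1938]
eef_rot: [[1.0, 0.003, 0.004], [0.003, -1.0, 0.0], [0.004, 0.0, -1.0]]
contact_force: [0.8, -0.9, 0.4]
finger_gap: 0.0853
grip_force: 0.0
```

>>> {"fn": "carry_out", "kwargs": {
  "plan": [
    [[1.4, 5, 0], [0, 0, 0], 0],
    [[2.8, 10, 0], [0, 0, 0], 0],
    [[4.2, 15, 0], [0, 0, 0], 0],
    [[5.6, 20, 0], [0, 0, 0], 0],
    [[7.03, 25.25, 0], [0, 0, 0], 0]
  ]
}}

```text
t: 33.02
tool_pos: [0.606, -0.2934, 0.1912]
eef_rot: [[1.0, -0.0, -0.0], [-0.0, -1.0, 0.0], [-0.0, -0.0, -1.0]]
contact_force: [-0.3, -0.2, -0.0]
finger_gap: 0.0854
grip_force: 0.0
```

>>> {"fn": "carry_out", "kwargs": {
  "plan": [
    [[0, 0, 1], [0, 0, 0], 0],
    [[0, 0, 5], [0, 0, 0], 0],
    [[0, 0, 10], [0, 0, 0], 0],
    [[0, 0, 13.5], [0, 0, 0], 0],
    [[0, 0, 14.4], [0, 0, 0], 0]
  ]
}}

```text
t: 33.65
tool_pos: [0.6042, -0.2903, 0.0449]
eef_rot: [[1.0, 0.0, -0.004], [0.0, -1.0, 0.002], [-0.004, -0.002, -1.0]]
contact_force: [-0.2, -0.9, 1.2]
finger_gap: 0.0854
grip_force: 0.0
```

>>> {"fn": "carry_out", "kwargs": {
  "plan": [
    [[0, 0, 0], [0, 0, 0], 0],
    [[0, 0, 0], [0, 0, 0], 255],
    [[0, 0, 0], [0, 0, 0], 255],
    [[0, 0, 0], [0, 0, 0], 255],
    [[0, 0, 0], [0, 0, 0], 255]
  ]
}}

```text
t: 34.28
tool_pos: [0.6064, -0.2921, 0.0485]
eef_rot: [[1.0, -0.0, 0.001], [-0.0, -1.0, -0.001], [0.001, 0.001, -1.0]]
contact_force: [-1.1, 1.4, 8.2]
finger_gap: 0.0371
grip_force: 49.1
```

>>> {"fn": "carry_out", "kwargs": {
  "plan": [
    [[0, 0, -3], [0, 0, 0], 255],
    [[0, 0, -8], [0, 0, 0], 255],
    [[0, 0, -12], [0, 0, 0], 255],
    [[-0.4, -4, -12], [0, 0, 0], 255],
    [[-0.8, -8, -12], [0, 0, 0], 255]
  ]
}}

```text
t: 34.9
tool_pos: [0.5978, -0.2114, 0.1683]
eef_rot: [[1.0, -0.001, 0.001], [-0.001, -1.0, -0.001], [0.001, 0.001, -1.0]]
contact_force: [0.5, -0.4, -1.5]
finger_gap: 0.0369
grip_force: 50.4
```

>>> {"fn": "carry_out", "kwargs": {
  "plan": [
    [[-0.5, -5, 0], [0, 0, 0], 255],
    [[-1, -10, 0], [0, 0, 0], 255],
    [[-1.5, -14, 0], [0, 0, 0], 255],
    [[-1.6, -16.65, 0], [0, 0, 0], 255],
    [[-1.6, -16.65, 0], [0, 0, 0], 255]
  ]
}}

```text
t: 35.52
tool_pos: [0.5817, -0.0436, 0.1677]
eef_rot: [[1.0, 0.002, 0.0], [0.002, -1.0, 0.0], [0.0, -0.0, -1.0]]
contact_force: [-0.8, -1.4, -1.4]
finger_gap: 0.0371
grip_force: 50.5
```

>>> {"fn": "carry_out", "kwargs": {
  "plan": [
    [[0, 0, 3], [0, 0, 0], 255],
    [[0, 0, 7], [0, 0, 0], 255],
    [[0, 0, 10], [0, 0, 0], 255],
    [[0, 0, 11], [0, 0, 0], 255],
    [[0, 0, 11], [0, 0, 0], 255]
  ]
}}

```text
t: 36.15
tool_pos: [0.5821, -0.0459, 0.0575]
eef_rot: [[1.0, -0.001, -0.0], [-0.001, -1.0, -0.0], [-0.0, 0.0, -1.0]]
contact_force: [0.4, 0.5, -1.8]
finger_gap: 0.0369
grip_force: 51.6
```

>>> {"fn": "carry_out", "kwargs": {
  "plan": [
    [[0, 0, 0.1], [0, 0, 0], 255],
    [[0, 0, 0.1], [0, 0, 0], 200],
    [[0, 0, 0.1], [0, 0, 0], 0],
    [[0, 0, 0.1], [0, 0, 0], 0],
    [[0, 0, 0.1], [0, 0, 0], 0]
  ]
}}

```text
t: 36.78
tool_pos: [0.582, -0.0453, 0.0564]
eef_rot: [[1.0, -0.0, 0.0], [-0.0, -1.0, -0.0], [0.0, 0.0, -1.0]]
contact_force: [-0.4, 0.3, -0.4]
finger_gap: 0.0854
grip_force: 0.0
```

>>> {"fn": "carry_out", "kwargs": {
  "plan": [
    [[0, 0, -2], [0, 0, 0], 0],
    [[0, 0, -6], [0, 0, 0], 0],
    [[0, 0, -11], [0, 0, 0], 0],
    [[0, 0, -14], [0, 0, 0], 0],
    [[-0.5, 5, -15], [0, 0, 0], 0]
  ]
}}

```text
t: 37.4
tool_pos: [0.5782, -0.0939, 0.2087]
eef_rot: [[1.0, 0.003, 0.003], [0.003, -1.0, -0.0], [0.003, 0.0, -1.0]]
contact_force: [0.1, -0.0, -0.5]
finger_gap: 0.0855
grip_force: 0.0
```

>>> {"fn": "carry_out", "kwargs": {
  "plan": [
    [[-0.5, 5, 0], [0, 0, 0], 0],
    [[-1, 10, 0], [0, 0, 0], 0],
    [[-1.5, 15, 0], [0, 0, 0], 0],
    [[-2, 20, 0], [0, 0, 0], 0],
    [[-2, 20, 0], [0, 0, 0], 0]
  ]
}}

```text
t: 38.02
tool_pos: [0.5563, -0.2987, 0.2062]
eef_rot: [[1.0, -0.003, 0.0], [-0.003, -1.0, -0.001], [0.0, 0.001, -1.0]]
contact_force: [0.7, 1.0, 0.2]
finger_gap: 0.0851
grip_force: 0.0
```

Run:
```python
from h import *
np.set_printoptions(precision=4,suppress=True)
print(env.sense()['t'])
p,d=camera('top');r=cv2.resize(p[110:235,70:295],None,fx=3.5,fy=3.5,interpolation=cv2.INTER_CUBIC);cv2.imwrite('pics/fin.png',r[...,::-1])
H=hsv(p).astype(int);h,s,v=H[...,0],H[...,1],H[...,2]
g=(h>50)&(h<70)&(s>100)&(v>80);g[:,150:]=0
for c in blobs(g): e=cv2.fitEllipse(c);print('tin',e[0],plane('top',e[0],.041)[0][:2],'coaster .5263 .3037')
roi=np.zeros(h.shape,bool);roi[150:235,185:290]=1
for c in blobs((v<75)&roi,8):
    M=cv2.moments(c);u=(M['m10']/M['m00'],M['m01']/M['m00']);print('dark',u,plane('top',u,.123)[0][:2])
```

```text
38.025
tin (99.43757629394531, 203.06893920898438) [0.5261 0.3002] coaster .5263 .3037
dark (213.48958333333331, 185.04166666666666) [0.5585 0.0542]
dark (207.58888888888887, 175.5222222222222) [0.5771 0.066 ]
dark (265.47222222222223, 173.375) [ 0.5825 -0.0472]
```

View pics/fin.png

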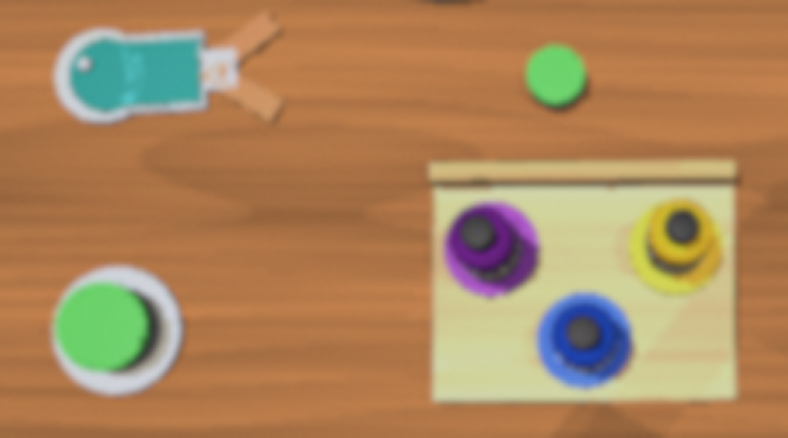

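The caps are within about 1 px of their starting positions, each on its own pad. The tin is about 4 mm from the coaster's centre, and the fish looks unmoved. I'll hand in.

```bash
python3 -c "
from station import job;print(job.job_done())"
```

```text
the job is handed in; nothing more can be done
None
```

I handed the job in at about 38 s: the last top view showed all three bottles upright on the pads of their own colours, the tin about 4 mm off the coaster's centre and the fish unmoved; no verdict came back.

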